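Seat a plug-in board in the test dock with its levers

ROBOT

A 6-joint arm with a two-finger parallel gripper is mounted at the origin on the work surface. World frame = base frame: x ahead of the robot, y to its left, z up, the work surface at z = 0. Lengths are in m, angles in degrees, forces in N, time in s.
With the tool pointing down it reaches from about 0.35 to 0.8 m from the base axis. Payload 7.3 kg.
Tool frame: the origin (TCP) lies midway between the tips of the shut fingers; the grasp point (between the pads) lies ctrl.hold_point_z behind it (ctrl.hold_point_z is the distance from the TCP to the grasp point, in m); z points along the fingers, y is the line along which they close (so a half turn about z gives the same grasp; the last joint's range is limited). The gripper opens to 85 mm and grips with 20 to 120 N. Pads are 22 mm wide; open, the fingers measure 114 mm over their backs; the gripper's body (76 mm by 85 mm) begins 54 mm behind the grasp point. The pads swing forward as they close: fully open they stand 13 mm farther back than shut.
Start: joints at [58.155, 19.595, 87.324, -0, 73.075, -8.365], TCP at [0.209, 0.482, 0.231] pointing down, gripper open.
Joint ranges: [-145.02, 145.02], [-44.19, 115.74], [2.07, 154.8], [-57.11, 237.11], [16.16, 152.29], [-177.93, 177.93]. Speed limits (degrees/s): [147.25, 147.25, 180, 180, 180, 180].

INTERFACE

Orientations are given as a 3x3 rotation matrix whose columns are the frame's x, y, z axes.
In Python, from workcell import ctrl gives the robot as it stands.
- The arm moves only by the tool servo_tool, never from a script. Its argument "deltas" is text: rows parted by semicolons, each of 7 numbers parted by spaces: the gripper command: -1 is fully open, 1 is shut, values between are in proportion, then the shift along the tool's x, y, z in units of 40 mm (1.0 is 40 mm), then the turn, a rotation vector about the tool's x, y, z in units of 5 degrees (1.0 is 5 degrees). A call has 1 to 5 rows; each row is the pose to reach, as a shift and turn from the pose commanded when the call began, along the tool's axes at that moment; what a row does not reach only later rows make up. A row lasts 1/12 s, in which the tool goes at most 41.7 mm and 7.16 degrees, less where a joint would pass 70% of its speed; a pose out of reach is approached as far as the arm can. A call with a gripper value outside its range is refused whole. The fingers move at their own pace and stop on an object; the grip force is fixed at half the most. Time passes only in rows, so rows that repeat a pose let the fingers close. It gives the time, the measured TCP pose, the force, the opening and the grip force at its end, in the units of the state.
- ctrl.state(): the state, without advancing time (a new reading comes with each control period).
- ctrl.get_image(name): name is "side" or "top"; returns a dict with "img" (384x512x3 uint8, red, green, blue), "z_map" (384x512 float32, m along the optical axis (not along the pixel's ray), 0 where there is no reading), "fx", "fy", "cx", "cy" (pixels), "distortion" ([k1, k2, p1, p2, k3] as OpenCV has them; the pictures are not rectified), "pose" (4x4, takes a point from camera to world coordinates). Camera axes: x right, y down, z forward; pixel columns grow to the right and rows downward; lengths in m; the calibration is good to about 2 mm. A picture is of the moment at which its call begins.
- ctrl.hand_in(): hands the job in; it is judged then, once.
The state is a dict: "time": time; "joint_pos": joint angles; "qd": joint speeds; "effort": joint torques, N m; "ee_pos": TCP position; "eef_rot": TCP orientation; "contact_force": force on the tool from outside, world axes, zero at the start; "wrist_torque": the same for the moment, N m; "width": opening from 0.0 (shut) to 1.0 (fully open); "grip_force": force on a finger pad.
Only numpy, scipy, OpenCV 4.12 (cv2) and the standard library are available. Lean on these libraries where they do the work, as an engineer would, in place of code of your own. Each camera call takes 0.05 s, during which the arm holds its last target. There are 200 camera calls.

TASK

Take the circuit board out of its wooden stand and lower it between the guides of the black test dock while the dock's two levers still lean outward. Then swing both levers inward until the board is pressed fully home at both ends, feeling for the stop and not forcing the levers, and leave it held down by the levers. Do not disturb the other things on the table.

Things in the scene. Friction and masses are not known exactly. Their poses are not given: they have to be found in the camera images.
- board: Green circuit board standing upright, 0.12 to 0.21 kg: 120 mm long (its y axis), 66 mm high, 6 mm thick (x). Origin: middle of the bottom edge, z up. At each end a steel ear, 8 mm thick, sticks out to 73 mm from the middle, 24 to 32 mm above the bottom edge. Symmetric: either way round is right.
- rail (a point): Centre of the aluminium grip rail on the board's top, 73 mm above its bottom edge: 14 mm thick (board x), 60 mm long (y), 22 mm high. Grip it here from above, fingers closing along the board's x.
- stand: Fixed wooden stand, base 80 x 150 x 12 mm with two low rails (tops at 34 mm). The board starts upright in it, bottom edge at 12 mm height, its length along the stand's y axis, 2 mm of play each side; lift it straight up. Origin: centre of the underside.
- dock: Fixed black test dock, base 70 (x) x 220 (y) x 18 mm; origin: centre of the underside, z up. The board goes in from straight above, centred, its length along the dock's y. Grey guide walls at 44 to 58 mm either side of the middle leave 1 mm of play each side of its thickness; end blocks (48 mm high) leave 2 mm of play at each end.
- slot (a point): Centre of the dock's mouth, 82 mm above the table, over the dock's origin, where the guides' flared tops begin (about 21 mm wide there, narrowing to 8 mm at 70 mm height). Let down, the board comes to stand upright on two sprung strips, one near each end, bottom edge 34 to 46 mm above the table; fully home is 7 mm lower, on fixed ribs.
- hinge_left (a point): Hinge axis (along the dock's x) of the left lever, 89 mm from the dock's middle along its +y, 70 mm high. A claw at the hinge presses the board's ear down as the lever swings in. The ribs' height differs by up to 11 mm from dock to dock and cannot be seen, so home must be felt: resistance rises steeply there.
- hinge_right (a point): Hinge axis of the right lever, mirrored, 89 mm from the middle along the dock's -y, 70 mm high.
- lever_left (a joint): Angle (rad) of the lever at the dock's +y end. Its handle leans outward from upright by (value - 0.35). Starts open, 1.2 to 1.35; pushing the handle inward, toward the board, lowers it. The claw meets the ear at -0.05 to 0.6; home lies somewhere from -0.35 to 0.25. The hinge is stiff (0.3 N m) and stays where left, even under the strips' springs.
- lever_right (a joint): The same for the mirrored lever at the dock's -y end; its value also grows as it swings outward.
- tip_left (a point): Centre of the black roller at the end of the left handle, 75 mm from the hinge: 14 mm diameter, 26 mm long along the dock's x. Pushed inward here the lever takes about 8 N wide open, 4 N further on, 7 to 9 N just before home. At the stop 12 to 14 N is enough to be sure; from about 17 N (42 N at the claw) the board is damaged.
- tip_right (a point): The same on the right handle.
- strip_left (a joint): How far (m) the sprung strip under the board's end at the dock's +y is pressed down: 0 untouched, 0.007 when the board is level and fully home; about 0.0065 when this end is home but the other still stands up. Spring 4 N at the top, 9 N at home.
- strip_right (a joint): The same for the strip at the dock's -y end.
- bin: Small open black bin, 90 x 90 x 55 mm, loose; leave it alone. Origin: centre of the underside.
- can: Paint can, 84 mm diameter, 110 mm high; leave it alone.
- driver: Screwdriver lying on the table; leave it alone.
- toyblock: Yellow wooden toy block, 30 x 60 x 30 mm; leave it alone.
Things that resemble listed ones, but are neither listed nor needed, are in the scene too. Of the things like the dock, leave any that is purple; of the rest the larger one is meant.

How it is judged (in metres and radians):
On the way:
1. the board stands in the dock's guides, on the strips, with both levers still leaning outward (x of board in the frame of dock between -0.004 and 0.004 m and y of board in the frame of dock between -0.005 and 0.005 m and z of board in the frame of dock below 0.0475 m and value of joint each of lever_left, lever_right above 0.7 rad), for 0.2 s.
At the end, for the whole second after the job is handed in: Both contact strips are pressed to within 1.3 mm of the full 7 mm, both levers are swung in (below 0.4 rad), and the board stands upright (within 0.05 rad) and centred in the dock (4 mm across, 5 mm along), at rest (value of joint each of strip_left, strip_right above 0.0057 m and value of joint each of lever_left, lever_right below 0.4 rad and x of board in the frame of dock between -0.004 and 0.004 m and y of board in the frame of dock between -0.005 and 0.005 m and angle between the z axis of board and the z axis of dock, either way round below 0.05 rad and linear speed of board below 0.01 m/s); the robot touches nothing.
It fails at once if a lever's claw presses the board with more than 42 N (contact force between any of lever_left, lever_right and board above 42 N).
It fails at once if a bystander (bin, can, screwdriver, toy block) is shoved more than 2 cm (distance of any of bin, can, driver, toyblock from where it was at the start of the episode above 0.02 m).
It also fails if it takes over 72 s, if anything falls off the work surface, if the arm or the gripper's body presses on something with over 40 N, if the wrist force passes 120 N, or if a joint passes its speed limit or range.

## Working session

There is one attempt and no reset: what is moved stays moved. The work goes in short steps, Python scripts to look and compute and a tool call to move; the robot and the scene stay as the last step left them, time stands still between calls to the robot, and variables do not carry over. Pictures are saved under pics/ and viewed, at most 10 in all, crops included, and the job is handed in when it is done.

Besides the shell and the picture viewer there is one more tool, called after ">>>" by a JSON object that holds its "op" and its "data". servo_tool: Moves the arm, as the interface text tells. Its arguments: {"type":"object","properties":{"deltas":{"type":"string"}},"required":["deltas"]}

```bash
mkdir -p pics; python3 - <<'E'
from workcell import ctrl
import cv2,numpy as np,pickle
d={}
for n in("top","side"):
    r=ctrl.get_image(n); d[n]=r
    cv2.imwrite(f"pics/{n}0.png",cv2.cvtColor(r["img"],cv2.COLOR_RGB2BGR))
    print(n,r["fx"],r["cx"],r["cy"],r["distortion"],np.round(r["pose"],3).tolist())
pickle.dump(d,open("d0.pkl","wb"))
s=ctrl.state();print(s,ctrl.hold_point_z)
E
```

```text
top 365.574685842733 255.36608913802877 192.58044161934393 [-0.10300902  0.          0.          0.          0.        ] [[0.0, -0.997, 0.08, 0.44], [-1.0, 0.001, 0.014, -0.002], [-0.014, -0.08, -0.997, 1.047], [0.0, 0.0, 0.0, 1.0]]
side 381.32628902404906 256.53036934177186 196.41277419803225 [-0.00722659  0.          0.          0.          0.        ] [[0.999, -0.031, 0.033, 0.493], [-0.045, -0.769, 0.637, -0.58], [0.005, -0.638, -0.77, 0.801], [0.0, 0.0, 0.0, 1.0]]
{'time': 0.1, 'joint_pos': array([ 5.81566627e+01,  1.96356264e+01,  8.73706998e+01,  1.24082675e-03,
        7.30730644e+01, -8.36300723e+00]), 'qd': array([-0.00067184, -0.01927464, -0.10521878,  0.05245372, -0.17451363,
       -0.03835195]), 'effort': array([ 2.45722280e-03, -4.34442186e+01, -2.46494347e+01, -1.82294661e-05,
        4.52283217e-03,  6.61741774e-05]), 'ee_pos': array([0.20895291, 0.48125747, 0.23067306]), 'eef_rot': array([[-9.17194312e-01,  3.98439498e-01, -7.48655195e-04],
       [ 3.98440140e-01,  9.17193597e-01, -1.16615141e-03],
       [ 2.22020969e-04, -1.36788172e-03, -9.99999040e-01]]), 'contact_force': array([-0.50132914,  0.40790867, -0.19068787]), 'wrist_torque': array([-0.02565843,  0.01880725,  0.00140828]), 'grip_force': 0.0, 'width': 0.9992524753019876} 0.0187
```

View pics/top0.png

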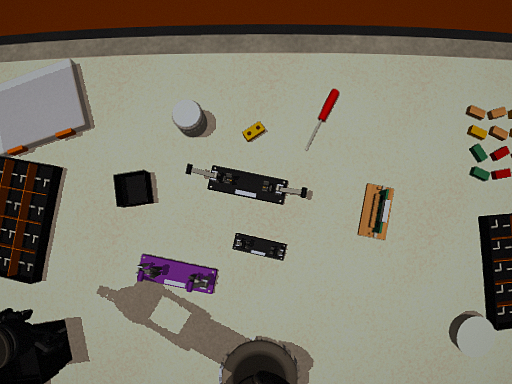

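View pics/side0.png

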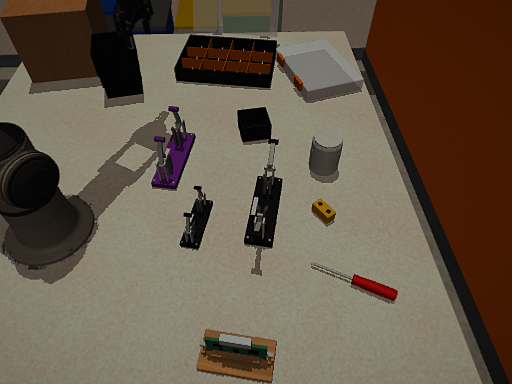

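The three dock-like things in the top view are purple (178,273), small black (260,247) and large black (248,184). The large black one fits the description. The board is in its stand at (377,211). I'll confirm with an enlarged crop and measure.

```bash
cat >h.py <<'E'
import cv2,numpy as np
def cloud(r):
    h,w=r["z_map"].shape
    K=np.array([[r["fx"],0,r["cx"]],[0,r["fy"],r["cy"]],[0,0,1]])
    u,v=np.meshgrid(np.arange(w),np.arange(h))
    p=cv2.undistortPoints(np.stack([u,v],-1).reshape(-1,1,2).astype(np.float64),K,np.array(r["distortion"])).reshape(h,w,2)
    z=r["z_map"].astype(float)
    c=np.dstack([p[...,0]*z,p[...,1]*z,z])
    P=c@r["pose"][:3,:3].T+r["pose"][:3,3]
    P[z==0]=np.nan
    return P
def project(r,X):
    K=np.array([[r["fx"],0,r["cx"]],[0,r["fy"],r["cy"]],[0,0,1]])
    T=np.linalg.inv(r["pose"]); X=np.atleast_2d(X)
    return cv2.projectPoints(X.astype(float),cv2.Rodrigues(T[:3,:3])[0],T[:3,3],K,np.array(r["distortion"]))[0].reshape(-1,2)
E
python3 - <<'E'
import pickle,numpy as np,cv2
from h import *
d=pickle.load(open("d0.pkl","rb"))
t=d["top"];P=cloud(t);im=t["img"]
print("table z",np.nanmedian(P[290:330,330:400,2]),P[218,218],P[184,248])
def rect(mask,name):
    pts=P[mask];pts=pts[~np.isnan(pts).any(1)]
    r=cv2.minAreaRect(pts[:,:2].astype(np.float32)*1000)
    print(name,len(pts),r,"meanz",np.median(pts[:,2]),pts[:,2].max())
u,v=np.meshgrid(np.arange(512),np.arange(384))
def box(a,b,c,e): return (u>=a)&(u<=c)&(v>=b)&(v<=e)
dk=box(180,155,320,210); z=P[...,2]
for lo,hi in((.008,.03),(.03,.052),(.06,.09),(.09,.2)): rect(dk&(z>lo)&(z<hi),f"dock {lo}")
sb=box(345,175,405,245)
for lo,hi in((.006,.02),(.025,.04),(.06,.079),(.085,.11)): rect(sb&(z>lo)&(z<hi),f"stand {lo}")
a=cv2.resize(im[150:250,170:410],None,fx=3.3,fy=3.3,interpolation=cv2.INTER_CUBIC)
s=d["side"]["img"];b=cv2.resize(s[130:260,180:300],None,fx=2.2,fy=2.2,interpolation=cv2.INTER_CUBIC);b2=cv2.resize(s[310:384,180:300],None,fx=2.2,fy=2.2,interpolation=cv2.INTER_CUBIC)
o=np.zeros((330+286,800,3),np.uint8)[:600];o[:330,:792]=a[:, :792];bb=b[:270];o[330:600,:264]=bb;o[330:330+len(b2),280:544]=b2
cv2.imwrite("pics/crop.png",o[...,::-1])
E
```

```text
table z 0.0003854146546951043 [ 0.45063799  0.11941972 -0.00330189] [0.54668576 0.03256896 0.01684206]
dock 0.008 1599 ((546.301513671875, 34.768959045410156), (219.7256622314453, 70.40789794921875), 78.3757095336914) meanz 0.0184631892425422 0.029791513879058096
dock 0.03 70 ((548.1596069335938, 38.02634048461914), (168.72561645507812, 23.78851318359375), 79.1561050415039) meanz 0.043807871403225396 0.051646214962483894
dock 0.06 226 ((546.8095703125, 40.20423126220703), (237.6175079345703, 29.685287475585938), 77.84589385986328) meanz 0.08027456695752871 0.08971037021389794
dock 0.09 279 ((546.3822631835938, 35.31513214111328), (317.497314453125, 25.68797492980957), 78.23682403564453) meanz 0.10815958230868572 0.12259719274762926
stand 0.006 782 ((473.16619873046875, -312.56695556640625), (121.53947448730469, 151.08203125), 78.10365295410156) meanz 0.012134768933981466 0.019890825214681884
stand 0.025 228 ((470.136962890625, -328.64105224609375), (26.8155574798584, 139.83209228515625), 78.60803985595703) meanz 0.033527733503311286 0.03943106438417687
stand 0.06 113 ((468.4638671875, -329.1820983886719), (11.231107711791992, 121.44438171386719), 77.9302978515625) meanz 0.07415362758545618 0.07894295761660208
stand 0.085 155 ((468.01220703125, -331.3109436035156), (15.373961448669434, 60.697113037109375), 77.47079467773438) meanz 0.0958319841237375 0.09952075844481556
```

View pics/crop.png

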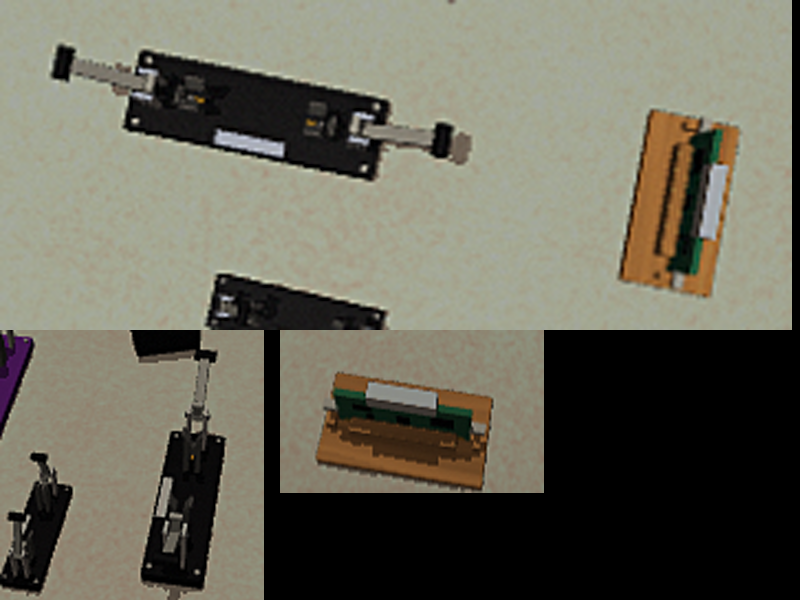

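The crop confirms it. The large black dock is empty with both levers out, its base measures 220x70, and the board stands in the stand. I'll refine using both cameras.

```bash
python3 - <<'E'
import pickle,numpy as np,cv2
from h import *
d=pickle.load(open("d0.pkl","rb"))
for n in("top","side"):
    P=cloud(d[n]);z=P[...,2];g=d[n]["img"].astype(int)
    print(n,"table",np.nanmedian(z[np.abs(z)<.01]))
    def rep(m,nm):
        p=P[m];r=cv2.minAreaRect(p[:,:2].astype(np.float32)*1000)
        print(nm,len(p),"rect",np.round(r[0],1),np.round(r[1],1),round(r[2],1),"mean",np.round(p.mean(0)*1000,1),"zmax",round(p[:,2].max(),4))
    near=lambda x,y,r:(np.hypot(P[...,0]-x,P[...,1]-y)<r)
    st=near(.468,-.331,.09)
    rep(st&(z>.091),"rail"); rep(st&(z>.093)&(g.min(2)>110),"railwhite")
    rep(st&(z>.008)&(z<.016),"standbase")
    c=np.array([.5463,.0348]);th=np.radians(78.4)
    q=(P[...,:2]-c);ly=q@[np.cos(th),np.sin(th)];lx=q@[np.sin(th),-np.cos(th)]
    dk=(abs(lx)<.05)&(abs(ly)<.17)
    rep(dk&(abs(ly)<.12)&(z>.012)&(z<.022),"base")
    for s in(1,-1):
        m=dk&(ly*s>.11)&(z>.09)&(g.max(2)<70);
        if m.sum()>3: print("tip",s,m.sum(),"lx,ly,z",lx[m].mean(),(ly[m]*s).mean(),z[m].mean(),z[m].max(),(ly[m]*s).max())
    for s in(1,-1):
        m=dk&(ly*s>.03)&(ly*s<.07)&(z>.05);print("guide",s,m.sum(),lx[m].min(),lx[m].max(),lx[m].mean(),z[m].max())
E
```

```text
top table 0.0005332846878837172
rail 138 rect [ 468.  -331.3] [15.4 60.7] 77.5 mean [ 468.  -331.1   95.8] zmax 0.0995
railwhite 112 rect [ 468.3 -332. ] [14.1 58.9] 78.1 mean [ 468.4 -331.9   96.2] zmax 0.0995
standbase 721 rect [ 469.1 -332.5] [ 81.4 151. ] 78.5 mean [ 468.4 -321.7   12.1] zmax 0.016
base 1533 rect [546.4  34.8] [219.7  70.2] 78.4 mean [544.8  33.7  18.3] zmax 0.022
tip 1 50 lx,ly,z -0.00013603107314662515 0.15110964437968633 0.11685495396126902 0.12149779308530839 0.15808486510244735
tip -1 58 lx,ly,z -0.0011841784191965138 0.15003726619099586 0.11721454856798483 0.12259719274762926 0.1582175643501696
guide 1 48 -0.012800319346544707 0.01338732537683884 0.0013356715360375174 0.08429536430268258
guide -1 43 -0.013193042181839996 0.013296063367800882 0.0006737258116173706 0.08465487011297812
side table -0.001433189377195443
rail 263 rect [ 467.6 -334.1] [15.3 60. ] 79.9 mean [ 468.1 -334.6   94.5] zmax 0.0981
railwhite 215 rect [ 467.7 -334. ] [13.2 59. ] 78.5 mean [ 467.8 -334.    94.8] zmax 0.0981
standbase 1548 rect [ 468.5 -334.7] [ 81.1 150. ] 78.4 mean [ 470.7 -346.6   10.7] zmax 0.016
base 1325 rect [544.2  32.8] [221.9  70.1] 78.4 mean [544.9  25.3  16.2] zmax 0.0215
tip 1 50 lx,ly,z -0.0008769112700963129 0.14567219978252566 0.11143802688891957 0.11705703295668202 0.15761956082159467
tip -1 83 lx,ly,z -0.0012415591669609827 0.15406906366286174 0.1142878576940558 0.11964275108928912 0.16020162310631447
guide 1 64 -0.013704692737593024 0.011217454412255683 -0.001449084650934941 0.08103149412278565
guide -1 64 -0.014519391526429027 0.011473932301382578 -0.0011880478693943072 0.08328005509207925
```

>>> {"op": "servo_tool", "data": {"deltas": "-1 -0.62 -0.42 0 0 0 -0.5; -1 -1.24 -0.85 0 0 0 -1; -1 -1.86 -1.27 0 0 0 -1.5; -1 -2.48 -1.7 0 0 0 -2; -1 -3.1 -2.12 0 0 0 -2.38"}}

```text
time: 0.52
ee_pos: [0.2893, 0.353, 0.231]
eef_rot: [[-0.98, 0.198, -0.001], [0.198, 0.98, -0.0], [0.0, -0.001, -1.0]]
contact_force: [0.7, 0.9, 1.1]
width: 0.999
grip_force: 0.0
```

>>> {"op": "servo_tool", "data": {"deltas": "-1 -0.39 -0.8 0 0 0 0; -1 -0.79 -1.6 0 0 0 0; -1 -1.18 -2.4 0 0 0 0; -1 -1.58 -3.2 0 0 0 0; -1 -1.97 -3.99 0 0 0 0"}}

```text
time: 0.93
ee_pos: [0.3341, 0.1805, 0.2312]
eef_rot: [[-0.98, 0.2, -0.0], [0.2, 0.98, -0.0], [0.0, -0.0, -1.0]]
contact_force: [0.5, 0.3, -0.5]
width: 0.997
grip_force: 0.0
```

>>> {"op": "servo_tool", "data": {"deltas": "-1 -0.39 -0.8 0 0 0 0; -1 -0.79 -1.6 0 0 0 0; -1 -1.18 -2.4 0 0 0 0; -1 -1.58 -3.2 0 0 0 0; -1 -1.97 -3.99 0 0 0 0"}}

```text
time: 1.35
ee_pos: [0.3793, 0.0083, 0.2313]
eef_rot: [[-0.98, 0.201, 0.0], [0.201, 0.98, 0.0], [-0.0, 0.0, -1.0]]
contact_force: [0.8, 1.0, 0.3]
width: 1.002
grip_force: 0.0
```

>>> {"op": "servo_tool", "data": {"deltas": "-1 -0.39 -0.8 0 0 0 0; -1 -0.79 -1.6 0 0 0 0; -1 -1.18 -2.4 0 0 0 0; -1 -1.58 -3.2 0 0 0 0; -1 -1.97 -3.99 0 0 0 0"}}

```text
time: 1.77
ee_pos: [0.4245, -0.164, 0.231]
eef_rot: [[-0.98, 0.201, -0.0], [0.201, 0.98, 0.0], [0.0, 0.0, -1.0]]
contact_force: [1.0, 0.8, -0.1]
width: 0.996
grip_force: 0.0
```

>>> {"op": "servo_tool", "data": {"deltas": "-1 -0.39 -0.8 0 0 0 0; -1 -0.79 -1.6 0 0 0 0; -1 -1.18 -2.4 0 0 0 0; -1 -1.58 -3.2 0 0 0 0; -1 -1.97 -3.99 0 0 0 0"}}

```text
time: 2.18
ee_pos: [0.4697, -0.336, 0.2307]
eef_rot: [[-0.98, 0.201, -0.001], [0.201, 0.98, 0.001], [0.001, 0.001, -1.0]]
contact_force: [-0.3, 0.4, -0.2]
width: 1.0
grip_force: 0.0
```

```bash
cat >>h.py <<'E'
def delta(s,xyz,yaw):
    "units (shift, turn) from state s to TCP xyz with tool down, tool y at yaw (deg, world)"
    from scipy.spatial.transform import Rotation as R
    a=np.radians(yaw);y=np.array([np.cos(a),np.sin(a),0]);z=np.array([0,0,-1.])
    G=np.column_stack([np.cross(y,z),y,z]);M=np.array(s["eef_rot"])
    return np.round(M.T@(np.array(xyz)-s["ee_pos"])/.04,3),np.round(R.from_matrix(M.T@G).as_rotvec(degrees=True)/5,3)
E
python3 - <<'E'
from workcell import ctrl
from h import *
s=ctrl.state();print(s["time"],s["ee_pos"],s["joint_pos"],s["contact_force"])
print(delta(s,[.468,-.333,.066],78.4))
E
```

```text
2.1833 [ 0.46968358 -0.33600755  0.23073913] [-4.31856871e+01  2.52015191e+01  7.87545952e+01  7.26278734e-03
  7.60995551e+01 -1.21589122e+02] [-0.25828526  0.42462764 -0.19560428]
(array([0.053, 0.063, 4.119]), array([ 0.007, -0.009,  0.   ]))
```

>>> {"op": "servo_tool", "data": {"deltas": "-1 0.05 0.06 0.9 0 0 0; -1 0.05 0.06 1.8 0 0 0; -1 0.05 0.06 2.6 0 0 0; -1 0.05 0.06 3.2 0 0 0; -1 0.05 0.06 3.6 0 0 0"}}

```text
time: 2.6
ee_pos: [0.4668, -0.3304, 0.0838]
eef_rot: [[-0.98, 0.201, -0.004], [0.201, 0.98, 0.004], [0.004, 0.003, -1.0]]
contact_force: [0.9, 0.5, 0.1]
width: 0.999
grip_force: 0.0
```

>>> {"op": "servo_tool", "data": {"deltas": "-1 0 0 0.25 0 0 0; -1 0 0 0.52 0 0 0; 0 0 0 0.52 0 0 0; 0.4 0 0 0.52 0 0 0; 0.6 0 0 0.52 0 0 0"}}

```text
time: 3.02
ee_pos: [0.4688, -0.332, 0.0675]
eef_rot: [[-0.98, 0.201, 0.001], [0.201, 0.98, -0.001], [-0.002, -0.001, -1.0]]
contact_force: [-0.1, 0.0, 0.2]
width: 0.604
grip_force: 0.0
```

>>> {"op": "servo_tool", "data": {"deltas": "1 0 0 0 0 0 0; 1 0 0 0 0 0 0; 1 0 0 0 0 0 0; 1 0 0 0 0 0 0; 1 0 0 0 0 0 0"}}

```text
time: 3.43
ee_pos: [0.4687, -0.3321, 0.0674]
eef_rot: [[-0.98, 0.201, 0.001], [0.201, 0.98, -0.001], [-0.002, -0.001, -1.0]]
contact_force: [-0.5, -0.1, 4.8]
width: 0.15
grip_force: 59.6
```

>>> {"op": "servo_tool", "data": {"deltas": "1 0 0 -0.15 0 0 0; 1 0 0 -0.5 0 0 0; 1 0 0 -1 0 0 0; 1 0 0 -1.6 0 0 0; 1 0 0 -2.2 0 0 0"}}

```text
time: 3.85
ee_pos: [0.4677, -0.3309, 0.1549]
eef_rot: [[-0.98, 0.201, -0.002], [0.201, 0.98, 0.002], [0.002, 0.001, -1.0]]
contact_force: [-0.1, 0.1, -1.3]
width: 0.156
grip_force: 58.6
```

>>> {"op": "servo_tool", "data": {"deltas": "1 0 0 -0.4 0 0 0; 1 0 0 -0.8 0 0 0; 1 0 0 -1.2 0 0 0; 1 0 0 -1.4 0 0 0; 1 0 0 -1.4 0 0 0"}}

```text
time: 4.27
ee_pos: [0.4688, -0.3319, 0.2123]
eef_rot: [[-0.98, 0.201, 0.002], [0.201, 0.98, -0.002], [-0.003, -0.001, -1.0]]
contact_force: [-0.2, -1.4, -1.4]
width: 0.152
grip_force: 58.7
```

```bash
python3 - <<'E'
from workcell import ctrl
from h import *
s=ctrl.state();print(s["time"],s["ee_pos"],s["joint_pos"],s["contact_force"],s["width"],s["grip_force"])
print(delta(s,[.5455,.034,.215],-11.6))
for n in("top","side"):
    r=ctrl.get_image(n);P=cloud(r);z=P[...,2]
    m=(np.hypot(P[...,0]-.4687,P[...,1]+.332)<.09)&(z>.012)&(z<.3)
    g=r["img"].astype(int);gr=m&(g[...,1]>g[...,0]+12)&(z<.25)
    p=P[gr];print(n,gr.sum(),p.min(0),p.max(0))
E
```

```text
4.2667 [ 0.46879506 -0.33194412  0.21228913] [-4.29498363e+01  2.55366175e+01  8.12027949e+01  9.64566906e-03
  7.30834122e+01 -1.21376188e+02] [-0.18699977 -1.39909757 -1.42097296] 0.15236136476008846 58.67745280265808
(array([-0.043,  9.347, -0.081]), array([1.1000e-02, 3.8000e-02, 1.8005e+01]))
top 247 [ 0.41101252 -0.34721464  0.15516273] [ 0.52774891 -0.31523769  0.23987543]
side 656 [ 0.40897708 -0.3480822   0.15566441] [ 0.52651864 -0.31881954  0.23006035]
```

>>> {"op": "servo_tool", "data": {"deltas": "1 0 0.6 0 0 0 1.2; 1 0 1.25 0 0 0 2.4; 1 0 1.9 0 0 0 3.6; 1 -0.01 2.5 0 0 0 4.8; 1 -0.01 3.12 -0.07 0 0 6"}}

```text
time: 4.78
ee_pos: [0.4929, -0.2078, 0.2112]
eef_rot: [[-0.744, 0.668, -0.003], [0.668, 0.744, 0.002], [0.004, -0.001, -1.0]]
contact_force: [-0.3, 0.7, -0.2]
width: 0.152
grip_force: 58.8
```

>>> {"op": "servo_tool", "data": {"deltas": "1 0.31 0.54 0 0 0 1.2; 1 0.62 1.08 0 0 0 2.4; 1 0.93 1.62 0 0 0 3.6; 1 1.24 2.16 0 0 0 4.8; 1 1.55 2.71 0 0 0 6"}}

```text
time: 5.2
ee_pos: [0.5186, -0.0857, 0.2118]
eef_rot: [[-0.311, 0.95, -0.003], [0.95, 0.311, 0.001], [0.002, -0.002, -1.0]]
contact_force: [0.2, -0.3, -1.5]
width: 0.151
grip_force: 58.8
```

>>> {"op": "servo_tool", "data": {"deltas": "1 0.54 0.31 0 0 0 1.2; 1 1.08 0.63 0 0 0 2.4; 1 1.62 0.94 0 0 0 3.6; 1 2.15 1.26 0 0 0 4.8; 1 2.69 1.57 0 0 0 6"}}

```text
time: 5.62
ee_pos: [0.5442, 0.0361, 0.2117]
eef_rot: [[0.206, 0.979, -0.003], [0.979, -0.206, 0.0], [-0.0, -0.003, -1.0]]
contact_force: [0.6, 0.1, -1.1]
width: 0.155
grip_force: 58.8
```

>>> {"op": "servo_tool", "data": {"deltas": "1 0 0 0 0 0 0; 1 0 0 0 0 0 0; 1 0 0 0 0 0 0"}}

```text
time: 5.87
ee_pos: [0.5443, 0.0345, 0.2122]
eef_rot: [[0.199, 0.98, -0.002], [0.98, -0.199, -0.0], [-0.001, -0.002, -1.0]]
contact_force: [-0.4, 0.4, -1.1]
width: 0.155
grip_force: 58.8
```

```bash
python3 - <<'E'
from workcell import ctrl
from h import *
s=ctrl.state();print(s["time"],s["ee_pos"],s["contact_force"],s["width"],s["grip_force"])
print(delta(s,[.5455,.034,.215],-11.6))
c=np.array([.5455,.034]);th=np.radians(78.4)
for n in("top","side"):
    r=ctrl.get_image(n);P=cloud(r);z=P[...,2]
    cv2.imwrite(f"pics/{n}1.png",r["img"][...,::-1])
    q=(P[...,:2]-c);ly=q@[np.cos(th),np.sin(th)];lx=q@[np.sin(th),-np.cos(th)]
    g=r["img"].astype(int);gr=(abs(lx)<.04)&(abs(ly)<.09)&(z>.14)&(z<.3)&(g[...,1]>g[...,0]+12)
    print(n,gr.sum(),"lx",lx[gr].min(),lx[gr].max(),"ly",np.percentile(ly[gr],[0,1,99,100]),"z",z[gr].min(),z[gr].max())
    m=(abs(lx)<.04)&(abs(ly)<.095)&(z>.14)&(z<.21);print(" all<.21",lx[m].min(),lx[m].max(),ly[m].min(),ly[m].max(),np.polyfit(ly[gr],lx[gr],1))
    m=(abs(lx)<.045)&(abs(ly)<.12)&(z>.012)&(z<.022);print(" base y",np.percentile(ly[m],[.5,99.5]),"x",np.percentile(lx[m],[.5,99.5]))
E
```

```text
5.8667 [0.54426773 0.03453133 0.2122031 ] [-0.42005855  0.38220631 -1.10786425] 0.15481797648322554 58.7510883808136
(array([-0.007,  0.033, -0.07 ]), array([-0.024,  0.007,  0.026]))
top 2 lx -0.00503027168571288 -0.004573079948233049 ly [-0.03224822 -0.03217623 -0.02512059 -0.02504859] z 0.15766868621181396 0.17115493720865826
 all<.21 -0.006085985300752305 -0.004573079948233049 -0.03280076024276196 -0.022455286771930014 [-0.06350211 -0.00662091]
 base y [-0.10865381  0.10992688] x [-0.03426314  0.03456832]
side 77 lx -0.005685496423852172 0.00041761524306063193 ly [-0.06354132 -0.06340309  0.05350594  0.05662663] z 0.1575256652497813 0.22335928583885833
 all<.21 -0.006810841808661906 0.0017915801671769475 -0.07577456972939564 0.03836254473773529 [-0.0098488 -0.002882 ]
 base y [-0.11136849  0.10582208] x [-0.0355587   0.03382137]
```

>>> {"op": "servo_tool", "data": {"deltas": "1 0 0.03 0.4 0 0 0; 1 0 0.03 0.8 0 0 0; 1 0 0.03 1.2 0 0 0; 1 0 0.03 1.5 0 0 0; 1 0 0.03 1.75 0 0 0"}}

```text
time: 6.38
ee_pos: [0.5455, 0.0335, 0.1421]
eef_rot: [[0.202, 0.979, -0.001], [0.979, -0.202, 0.0], [-0.0, -0.001, -1.0]]
contact_force: [-0.6, -0.1, -0.9]
width: 0.155
grip_force: 58.8
```

>>> {"op": "servo_tool", "data": {"deltas": "1 0 0 0.1 0 0 0; 1 0 0 0.2 0 0 0; 1 0 0 0.3 0 0 0; 1 0 0 0.4 0 0 0; 1 0 0 0.4 0 0 0"}}

```text
time: 6.8
ee_pos: [0.5459, 0.0345, 0.1269]
eef_rot: [[0.201, 0.98, -0.0], [0.98, -0.201, 0.0], [0.0, -0.0, -1.0]]
contact_force: [-0.1, -0.6, -0.4]
width: 0.154
grip_force: 58.8
```

>>> {"op": "servo_tool", "data": {"deltas": "1 0 0 0.1 0 0 0; 1 0 0 0.2 0 0 0; 1 0 0 0.3 0 0 0; 1 0 0 0.3 0 0 0"}}

```text
time: 7.13
ee_pos: [0.5459, 0.0346, 0.1146]
eef_rot: [[0.201, 0.98, -0.0], [0.98, -0.201, 0.0], [0.0, -0.0, -1.0]]
contact_force: [0.4, -0.4, -0.3]
width: 0.155
grip_force: 58.7
```

```bash
python3 - <<'E'
from workcell import ctrl
from h import *
s=ctrl.state();print(s["time"],s["ee_pos"],s["contact_force"],s["wrist_torque"],s["width"])
E
```

```text
7.1333 [0.54590519 0.03460448 0.11455013] [ 0.43351446 -0.41849095 -0.26786492] [-0.04989506 -0.09875611 -0.0388827 ] 0.15509436916074368
```

>>> {"op": "servo_tool", "data": {"deltas": "1 0 0 0.1 0 0 0; 1 0 0 0.2 0 0 0; 1 0 0 0.2 0 0 0; 1 0 0 0.2 0 0 0"}}

```text
time: 7.47
ee_pos: [0.546, 0.0345, 0.1071]
eef_rot: [[0.201, 0.98, -0.0], [0.98, -0.201, 0.0], [-0.0, -0.0, -1.0]]
contact_force: [-0.4, -0.3, -0.7]
width: 0.149
grip_force: 58.8
```

>>> {"op": "servo_tool", "data": {"deltas": "1 0 0 0.07 0 0 0; 1 0 0 0.13 0 0 0; 1 0 0 0.13 0 0 0; 1 0 0 0.13 0 0 0"}}

```text
time: 7.8
ee_pos: [0.546, 0.0346, 0.102]
eef_rot: [[0.201, 0.98, -0.0], [0.98, -0.201, 0.0], [0.0, -0.0, -1.0]]
contact_force: [-0.3, -0.0, -0.0]
width: 0.158
grip_force: 58.8
```

>>> {"op": "servo_tool", "data": {"deltas": "1 0 0 0.06 0 0 0; 1 0 0 0.06 0 0 0; 1 0 0 0.06 0 0 0"}}

```text
time: 8.05
ee_pos: [0.546, 0.0347, 0.0996]
eef_rot: [[0.201, 0.98, -0.0], [0.98, -0.201, 0.0], [0.0, -0.0, -1.0]]
contact_force: [0.6, 0.9, -0.8]
width: 0.155
grip_force: 58.8
```

>>> {"op": "servo_tool", "data": {"deltas": "1 0 0 0.06 0 0 0; 1 0 0 0.06 0 0 0; 1 0 0 0.06 0 0 0"}}

```text
time: 8.3
ee_pos: [0.546, 0.0347, 0.0971]
eef_rot: [[0.201, 0.98, -0.0], [0.98, -0.201, 0.0], [0.0, -0.0, -1.0]]
contact_force: [0.4, 0.8, -2.2]
width: 0.151
grip_force: 58.8
```

>>> {"op": "servo_tool", "data": {"deltas": "1 0 0 0.06 0 0 0; 1 0 0 0.06 0 0 0; 1 0 0 0.06 0 0 0"}}

```text
time: 8.55
ee_pos: [0.5463, 0.0346, 0.0956]
eef_rot: [[0.201, 0.98, 0.001], [0.98, -0.201, 0.0], [0.0, 0.001, -1.0]]
contact_force: [-1.5, 1.8, 5.5]
width: 0.151
grip_force: 59.7
```

>>> {"op": "servo_tool", "data": {"deltas": "1 0 0 0.05 0 0 0; 1 0 0 0.05 0 0 0; 1 0 0 0.05 0 0 0"}}

```text
time: 8.8
ee_pos: [0.5464, 0.0346, 0.0939]
eef_rot: [[0.201, 0.98, 0.001], [0.98, -0.201, 0.0], [0.0, 0.001, -1.0]]
contact_force: [-2.0, 0.8, 6.9]
width: 0.156
grip_force: 60.1
```

>>> {"op": "servo_tool", "data": {"deltas": "1 0 0 0.05 0 0 0; 1 0 0 0.05 0 0 0; 1 0 0 0.05 0 0 0"}}

```text
time: 9.05
ee_pos: [0.5464, 0.0346, 0.0923]
eef_rot: [[0.201, 0.98, 0.002], [0.98, -0.201, 0.0], [0.0, 0.002, -1.0]]
contact_force: [-2.2, 1.6, 10.5]
width: 0.154
grip_force: 60.5
```

>>> {"op": "servo_tool", "data": {"deltas": "1 0 0 -0.07 0 0 0; 1 0 0 -0.07 0 0 0; 0.2 0 0 -0.07 0 0 0; -0.2 0 0 -0.07 0 0 0; -0.2 0 0 -0.07 0 0 0"}}

```text
time: 9.47
ee_pos: [0.5459, 0.0345, 0.0936]
eef_rot: [[0.201, 0.98, -0.0], [0.98, -0.201, -0.0], [-0.0, -0.0, -1.0]]
contact_force: [0.2, -0.2, -0.2]
width: 0.571
grip_force: 0.0
```

>>> {"op": "servo_tool", "data": {"deltas": "-0.2 0 0 0 0 0 0; -0.2 0 0 -0.3 0 0 0; -0.2 0 0 -0.9 0 0 0; -0.2 0 0 -1.7 0 0 0; -0.2 0 0 -2.5 0 0 0"}}

```text
time: 9.88
ee_pos: [0.5453, 0.0345, 0.194]
eef_rot: [[0.201, 0.98, -0.002], [0.98, -0.201, 0.0], [-0.0, -0.002, -1.0]]
contact_force: [1.2, 0.5, 0.7]
width: 0.6
grip_force: 0.0
```

```bash
python3 - <<'E'
from workcell import ctrl
from h import *
s=ctrl.state();print(s["time"],s["ee_pos"],s["contact_force"],s["width"],s["joint_pos"])
c=np.array([.5455,.034]);th=np.radians(78.4)
ims=[]
for n in("top","side"):
    r=ctrl.get_image(n);P=cloud(r);z=P[...,2];g=r["img"].astype(int)
    q=(P[...,:2]-c);ly=q@[np.cos(th),np.sin(th)];lx=q@[np.sin(th),-np.cos(th)]
    gr=(abs(lx)<.04)&(abs(ly)<.09)&(z>.03)&(z<.13)&(g[...,1]>g[...,0]+12)
    if gr.sum(): print(n,gr.sum(),"lx",lx[gr].min(),lx[gr].max(),"ly",ly[gr].min(),ly[gr].max(),"zmax",z[gr].max())
    for k in(1,-1):
        m=(abs(lx)<.04)&(ly*k>.12)&(ly*k<.18)&(z>.09)&(g.max(2)<70)&(z<.13)
        if m.sum(): print(" tip",k,m.sum(),lx[m].mean(),(ly[m]*k).mean(),z[m].mean())
    a=g[140:230,160:340] if n=="top" else g[120:260,170:310]
    ims.append(cv2.resize(a.astype(np.uint8),(400,200 if n=="top" else 400)))
cv2.imwrite("pics/c2.png",np.vstack(ims)[...,::-1])
E
```

```text
9.8833 [0.54534804 0.03452737 0.19400663] [1.24344023 0.47101972 0.67234021] 0.599772979428876 [-4.41339320e+00  2.37374914e+01  8.71474663e+01 -1.82397381e-03
  6.92572025e+01  7.17001355e+00]
top 5 lx -0.002905096547813485 0.0031622080530749825 ly -0.031369510213784056 -0.01159515440374524 zmax 0.10720104034274114
 tip 1 37 -0.00035847293138047365 0.15311183451224084 0.11719420449516234
 tip -1 62 -0.0006460625741743087 0.14782030485760264 0.1166308433964577
side 65 lx -0.0038763928650050235 0.0023501396910874453 ly -0.06259929173588479 0.08189207452612686 zmax 0.12155307396347537
 tip 1 43 -0.001087949141170324 0.14693181373477557 0.11215406154767978
 tip -1 102 -0.0006508531754428743 0.1488754445395414 0.11190516563850032
```

View pics/c2.png

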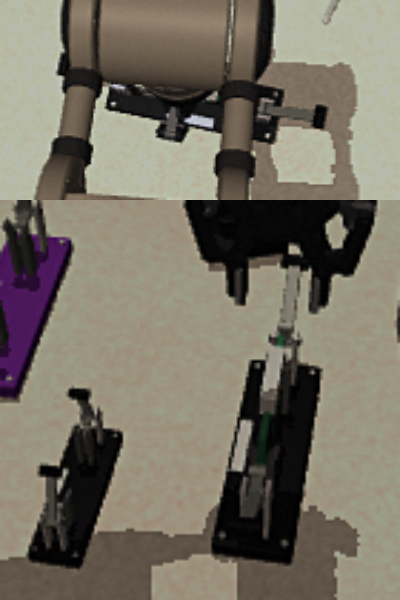

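>>> {"op": "servo_tool", "data": {"deltas": "1 0.8 0 0 0 0 0; 1 1.7 0 0 0 0 0; 1 2.6 0 0 0 0 0; 1 3.5 0 0 0 0 0; 1 4.2 0 0 0 0 0"}}

```text
time: 10.4
ee_pos: [0.5797, 0.2016, 0.1929]
eef_rot: [[0.2, 0.98, -0.001], [0.98, -0.2, 0.0], [0.0, -0.001, -1.0]]
contact_force: [0.6, -0.2, 0.3]
width: 0.002
grip_force: 0.0
```

>>> {"op": "servo_tool", "data": {"deltas": "1 0.5 0 0 0 0 0; 1 0.6 0 0.4 0 0 0; 1 0.6 0 1 0 0 0; 1 0.6 0 1.6 0 0 0; 1 0.6 0 2.0 0 0 0"}}

```text
time: 10.82
ee_pos: [0.5832, 0.2226, 0.1105]
eef_rot: [[0.2, 0.98, -0.004], [0.98, -0.2, -0.001], [-0.002, -0.003, -1.0]]
contact_force: [0.0, 0.3, -0.6]
width: 0.002
grip_force: 0.0
```

```bash
cat >>h.py <<'E'
C=np.array([.5457,.0344]);TH=np.radians(78.4);EY=np.array([np.cos(TH),np.sin(TH)]);EX=np.array([np.sin(TH),-np.cos(TH)])
def where(s,k=1):
    q=s["ee_pos"][:2]-C; return "lx %.4f ly %.4f z %.4f f_in %.2f f_x %.2f fz %.2f t %.2f"%(q@EX,q@EY*k,s["ee_pos"][2],s["contact_force"][:2]@EY*k,s["contact_force"][:2]@EX,s["contact_force"][2],s["time"])
E
python3 - <<'E'
from workcell import ctrl
from h import *
s=ctrl.state();print(where(s),s["width"],s["eef_rot"])
for n in("top","side"):
    r=ctrl.get_image(n);P=cloud(r);z=P[...,2];g=r["img"].astype(int)
    q=(P[...,:2]-C);ly=q@EY;lx=q@EX
    if n=="top":cv2.imwrite("pics/t3.png",cv2.resize(r["img"][100:230,120:340],(660,390))[...,::-1])
    for k in(1,-1):
        m=(abs(lx)<.025)&(ly*k>.12)&(ly*k<.165)&(z>.09)&(g.max(2)<70)&(z<.13)
        if m.sum(): print(n,"tip",k,m.sum(),lx[m].min(),lx[m].max(),"ly",(ly[m]*k).min(),(ly[m]*k).max(),z[m].max())
E
```

```text
lx -0.0011 ly 0.1919 z 0.1105 f_in 0.33 f_x -0.03 fz -0.62 t 10.82 0.001708056595758715 [[ 2.00182588e-01  9.79752041e-01 -3.58755540e-03]
 [ 9.79757256e-01 -2.00187054e-01 -9.28804456e-04]
 [-1.62818021e-03 -3.32900296e-03 -9.99993133e-01]]
top tip 1 52 -0.011802829036307808 0.012324906648702028 ly 0.12754976245753666 0.15834480955097127 0.1208374038331631
top tip -1 54 -0.012679142664109383 0.01219699653425473 ly 0.1254603686489219 0.1572352984135711 0.12245543937814873
side tip 1 52 -0.013777777897463152 0.012043089991410818 ly 0.12899061101063614 0.15708867358785547 0.11852802527199646
side tip -1 82 -0.013625909947424426 0.011953526594771512 ly 0.1270166706233409 0.160415024651873 0.1198151461585375
```

>>> {"op": "servo_tool", "data": {"deltas": "1 -0.3 0.03 0 0 0 0; 1 -0.6 0.03 0 0 0 0; 1 -0.7 0.03 -0.1 0 0 0; 1 -0.78 0.03 -0.19 0 0 0; 1 -0.92 0.03 -0.32 0 0 0"}}

```text
time: 11.33
ee_pos: [0.5786, 0.1855, 0.1279]
eef_rot: [[0.201, 0.98, 0.001], [0.98, -0.201, 0.0], [0.0, 0.001, -1.0]]
contact_force: [-0.4, 0.3, -0.9]
width: 0.002
grip_force: 0.0
```

>>> {"op": "servo_tool", "data": {"deltas": "1 -0.15 0 -0.12 0 0 0; 1 -0.31 0 -0.21 0 0 0; 1 -0.47 0 -0.29 0 0 0; 1 -0.6 0 -0.34 0 0 0; 1 -0.6 0 -0.34 0 0 0"}}

```text
time: 11.75
ee_pos: [0.5736, 0.1617, 0.1407]
eef_rot: [[0.202, 0.979, 0.001], [0.979, -0.202, -0.0], [0.0, 0.001, -1.0]]
contact_force: [-0.2, -0.1, -0.0]
width: 0.002
grip_force: 0.0
```

```bash
python3 - <<'E'
from workcell import ctrl
from h import *
s=ctrl.state();print(where(s))
r=ctrl.get_image("side");cv2.imwrite("pics/s4.png",cv2.resize(r["img"][80:270,150:390],(760,600))[...,::-1])
E
```

```text
lx 0.0018 ly 0.1304 z 0.1407 f_in -0.17 f_x -0.20 fz -0.03 t 11.75
```

View pics/s4.png

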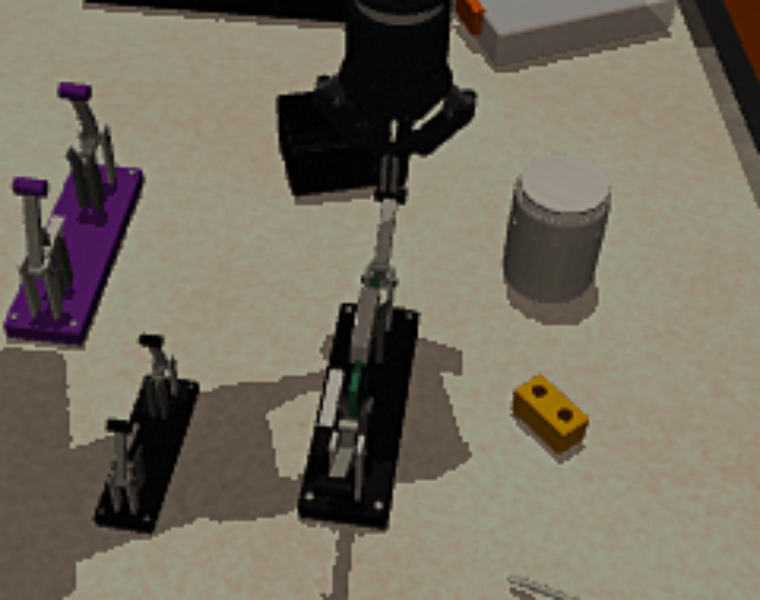

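```bash
python3 - <<'E'
from workcell import ctrl
from h import *
r=ctrl.get_image("side");P=cloud(r);z=P[...,2];g=r["img"].astype(int)
q=(P[...,:2]-C);ly=q@EY;lx=q@EX
for b in np.arange(.10,.165,.005):
    m=(abs(lx)<.02)&(ly>b)&(ly<b+.005)&(z>.06)&(z<.26)
    if m.sum():print("%.3f"%b,m.sum(),"z",np.round(np.percentile(z[m],[0,25,50,75,100]),3),"bright",np.round(g[m].max(1).mean()),"lx",lx[m].min().round(3),lx[m].max().round(3))
E
```

```text
0.100 9 z [0.08  0.081 0.081 0.083 0.086] bright 82.0 lx -0.007 0.004
0.105 30 z [0.082 0.087 0.233 0.24  0.247] bright 37.0 lx -0.017 0.018
0.110 135 z [0.084 0.21  0.221 0.235 0.246] bright 13.0 lx -0.018 0.018
0.115 222 z [0.089 0.172 0.193 0.236 0.252] bright 19.0 lx -0.019 0.02
0.120 99 z [0.095 0.153 0.169 0.187 0.249] bright 17.0 lx -0.018 0.02
0.125 17 z [0.098 0.1   0.102 0.193 0.207] bright 57.0 lx -0.019 0.016
0.130 22 z [0.097 0.104 0.107 0.188 0.194] bright 60.0 lx -0.019 0.019
0.135 18 z [0.104 0.107 0.142 0.186 0.194] bright 75.0 lx -0.02 0.018
0.140 21 z [0.107 0.109 0.112 0.114 0.118] bright 51.0 lx -0.014 0.011
0.145 21 z [0.105 0.112 0.114 0.117 0.186] bright 16.0 lx -0.014 0.01
0.150 2 z [0.114 0.115 0.116 0.116 0.117] bright 72.0 lx 0.007 0.012
```

>>> {"op": "servo_tool", "data": {"deltas": "1 0.7 -0.04 -0.1 0 0 0; 1 1.5 -0.04 0 0 0 0; 1 1.5 -0.04 0.5 0 0 0; 1 1.5 -0.04 0.92 0 0 0; 1 1.5 -0.04 0.92 0 0 0"}}

```text
time: 12.27
ee_pos: [0.5816, 0.2224, 0.0993]
eef_rot: [[0.199, 0.98, -0.007], [0.98, -0.199, -0.002], [-0.003, -0.006, -1.0]]
contact_force: [-0.7, -0.0, -0.4]
width: 0.001
grip_force: 0.0
```

>>> {"op": "servo_tool", "data": {"deltas": "1 -0.2 0 0 0 0 0; 1 -0.4 0 0 0 0 0; 1 -0.5 0 0 0 0 0; 1 -0.6 0 0 0 0 0; 1 -0.7 0 0 0 0 0"}}

```text
time: 12.68
ee_pos: [0.5802, 0.198, 0.1062]
eef_rot: [[0.203, 0.979, 0.007], [0.979, -0.203, 0.009], [0.01, 0.005, -1.0]]
contact_force: [0.8, 25.9, 12.1]
width: 0.0
grip_force: 12.6
```

```bash
python3 - <<'E'
from workcell import ctrl
from h import *
print(where(ctrl.state()))
E
```

```text
lx 0.0009 ly 0.1672 z 0.1062 f_in 25.51 f_x -4.45 fz 12.13 t 12.68
```

>>> {"op": "servo_tool", "data": {"deltas": "1 0 0 -0.12 0 0 0; 1 -0.03 0 -0.21 0 0 0; 1 -0.09 0 -0.28 0 0 0; 1 -0.16 0 -0.35 0 0 0; 1 -0.23 0 -0.41 0 0 0"}}

```text
time: 13.1
ee_pos: [0.5774, 0.1866, 0.1215]
eef_rot: [[0.201, 0.98, 0.003], [0.98, -0.201, 0.004], [0.004, 0.003, -1.0]]
contact_force: [0.9, 8.4, 2.3]
width: 0.001
grip_force: 4.4
```

```bash
cat >tip.py <<'E'
from workcell import ctrl
from h import *
import sys
def tips(n="side"):
    r=ctrl.get_image(n);P=cloud(r);z=P[...,2];g=r["img"].astype(int)
    q=(P[...,:2]-C);ly=q@EY;lx=q@EX
    for k in(1,-1):
        # grey handle points: outside of dark roller
        m=(abs(lx)<.008)&(ly*k>.04)&(ly*k<.165)&(z>.092)&(z<.16)&(g.max(2)>60)&(g.max(2)-g.min(2)<25)
        if m.sum()>3: print(n,k,m.sum(),"lean est",np.round(np.median(np.arctan2(ly[m]*k-.089,z[m]-.07)),3),"ly",np.round([(ly[m]*k).min(),(ly[m]*k).max()],3),"z",z[m].max().round(3))
print(where(ctrl.state(),int(sys.argv[1]) if len(sys.argv)>1 else 1))
if len(sys.argv)>2: tips()
E
python3 tip.py 1 y
```

```text
lx 0.0005 ly 0.1555 z 0.1215 f_in 8.42 f_x -0.76 fz 2.32 t 13.10
side 1 78 lean est 0.611 ly [0.071 0.146] z 0.158
side -1 40 lean est 0.901 ly [0.081 0.141] z 0.109
```

>>> {"op": "servo_tool", "data": {"deltas": "1 -0.08 0 -0.06 0 0 0; 1 -0.15 0 -0.13 0 0 0; 1 -0.23 0 -0.18 0 0 0; 1 -0.31 0 -0.23 0 0 0; 1 -0.39 0 -0.28 0 0 0"}}

```text
time: 13.57
ee_pos: [0.5744, 0.1716, 0.1332]
eef_rot: [[0.201, 0.98, 0.004], [0.98, -0.201, 0.004], [0.005, 0.003, -1.0]]
contact_force: [0.1, 8.4, 5.1]
width: -0.0
grip_force: 4.1
```

```bash
python3 tip.py 1 y
```

```text
lx 0.0005 ly 0.1401 z 0.1332 f_in 8.27 f_x -1.55 fz 5.10 t 13.57
side 1 69 lean est 0.366 ly [0.06  0.115] z 0.134
side -1 42 lean est 0.895 ly [0.081 0.141] z 0.109
```

>>> {"op": "servo_tool", "data": {"deltas": "1 -0.06 0 -0.05 0 0 0; 1 -0.13 0 -0.1 0 0 0; 1 -0.19 0 -0.14 0 0 0; 1 -0.27 0 -0.18 0 0 0; 1 -0.36 0 -0.21 0 0 0"}}

```text
time: 14.03
ee_pos: [0.5711, 0.1562, 0.1404]
eef_rot: [[0.201, 0.98, 0.002], [0.98, -0.201, 0.001], [0.002, 0.002, -1.0]]
contact_force: [1.0, 4.9, 2.9]
width: -0.001
grip_force: 2.7
```

```bash
python3 tip.py 1
```

```text
lx 0.0004 ly 0.1244 z 0.1404 f_in 4.96 f_x 0.01 fz 2.93 t 14.03
```

>>> {"op": "servo_tool", "data": {"deltas": "1 -0.05 0 -0.02 0 0 0; 1 -0.1 0 -0.03 0 0 0; 1 -0.15 0 -0.04 0 0 0; 1 -0.2 0 -0.05 0 0 0; 1 -0.2 0 -0.05 0 0 0"}}

```text
time: 14.45
ee_pos: [0.5695, 0.1481, 0.1425]
eef_rot: [[0.201, 0.98, 0.002], [0.98, -0.201, 0.001], [0.001, 0.002, -1.0]]
contact_force: [1.6, 4.8, 4.2]
width: -0.002
grip_force: 2.4
```

>>> {"op": "servo_tool", "data": {"deltas": "1 -0.03 0 0 0 0 0; 1 -0.06 0 0 0 0 0; 1 -0.09 0 0 0 0 0; 1 -0.12 0 -0.01 0 0 0; 1 -0.15 0 -0.01 0 0 0"}}

```text
time: 14.87
ee_pos: [0.5679, 0.1422, 0.142]
eef_rot: [[0.201, 0.98, 0.001], [0.98, -0.201, 0.0], [0.0, 0.001, -1.0]]
contact_force: [0.4, 3.5, 3.8]
width: -0.0
grip_force: 2.3
```

>>> {"op": "servo_tool", "data": {"deltas": "1 -0.03 0 0 0 0 0; 1 -0.06 0 0 0 0 0; 1 -0.09 0 0 0 0 0; 1 -0.12 0 0 0 0 0; 1 -0.15 0 0 0 0 0"}}

```text
time: 15.28
ee_pos: [0.5664, 0.1364, 0.1416]
eef_rot: [[0.201, 0.98, -0.0], [0.98, -0.201, 0.0], [-0.0, -0.0, -1.0]]
contact_force: [1.6, 4.5, 4.3]
width: 0.0
grip_force: 2.2
```

>>> {"op": "servo_tool", "data": {"deltas": "1 -0.03 0 0 0 0 0; 1 -0.06 0 0 0 0 0; 1 -0.09 0 0 0 0 0; 1 -0.12 0 0 0 0 0; 1 -0.12 0 0 0 0 0"}}

```text
time: 15.7
ee_pos: [0.5654, 0.1316, 0.1417]
eef_rot: [[0.201, 0.98, -0.0], [0.98, -0.201, -0.0], [-0.0, -0.0, -1.0]]
contact_force: [0.5, 4.2, 3.3]
width: 0.002
grip_force: 2.0
```

>>> {"op": "servo_tool", "data": {"deltas": "1 -0.03 0 0 0 0 0; 1 -0.06 0 0 0 0 0; 1 -0.09 0 0 0 0 0; 1 -0.12 0 0.01 0 0 0; 1 -0.12 0 0.01 0 0 0"}}

```text
time: 16.12
ee_pos: [0.5645, 0.1269, 0.1413]
eef_rot: [[0.201, 0.98, -0.0], [0.98, -0.201, -0.0], [-0.0, -0.0, -1.0]]
contact_force: [0.6, 4.1, 3.3]
width: 0.003
grip_force: 2.0
```

>>> {"op": "servo_tool", "data": {"deltas": "1 -0.03 0 0 0 0 0; 1 -0.06 0 0 0 0 0; 1 -0.09 0 0.01 0 0 0; 1 -0.12 0 0.02 0 0 0; 1 -0.12 0 0.02 0 0 0"}}

```text
time: 16.53
ee_pos: [0.5636, 0.1222, 0.1406]
eef_rot: [[0.201, 0.98, 0.0], [0.98, -0.201, -0.0], [-0.0, 0.0, -1.0]]
contact_force: [0.2, 4.1, 4.0]
width: -0.003
grip_force: 2.2
```

>>> {"op": "servo_tool", "data": {"deltas": "1 -0.03 0 0 0 0 0; 1 -0.06 0 0 0 0 0; 1 -0.09 0 0.01 0 0 0; 1 -0.12 0 0.02 0 0 0; 1 -0.12 0 0.02 0 0 0"}}

```text
time: 16.95
ee_pos: [0.5626, 0.1176, 0.1397]
eef_rot: [[0.201, 0.98, 0.0], [0.98, -0.201, 0.0], [0.0, 0.0, -1.0]]
contact_force: [0.6, 3.5, 3.8]
width: 0.001
grip_force: 2.3
```

```bash
python3 tip.py 1 y; python3 - <<'E'
from workcell import ctrl
import cv2
r=ctrl.get_image("side");cv2.imwrite("pics/s5.png",cv2.resize(r["img"][120:250,210:330],(554,600),interpolation=cv2.INTER_CUBIC)[...,::-1])
E
```

```text
lx -0.0001 ly 0.0849 z 0.1397 f_in 3.58 f_x -0.12 fz 3.79 t 16.95
side 1 5 lean est -0.408 ly [0.068 0.08 ] z 0.144
side -1 42 lean est 0.904 ly [0.08 0.14] z 0.108
```

View pics/s5.png

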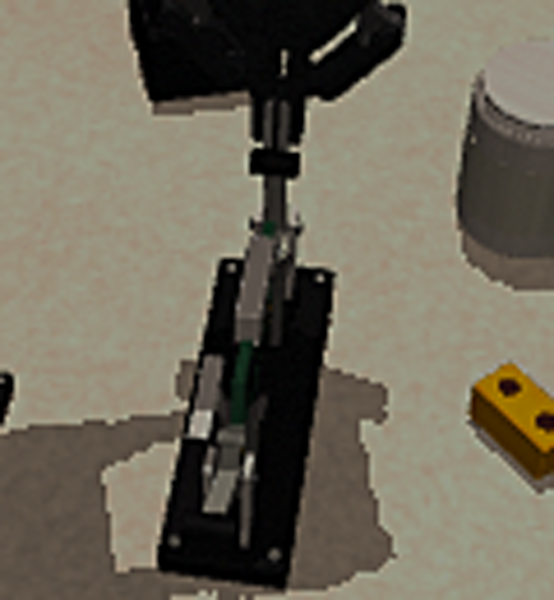

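The left roller (crop 275,160) follows the finger and its handle now leans inward. I'll keep going in small steps.

>>> {"op": "servo_tool", "data": {"deltas": "1 -0.03 0 0.01 0 0 0; 1 -0.06 0 0.02 0 0 0; 1 -0.09 0 0.03 0 0 0; 1 -0.12 0 0.04 0 0 0; 1 -0.12 0 0.04 0 0 0"}}

```text
time: 17.47
ee_pos: [0.5617, 0.1128, 0.1381]
eef_rot: [[0.201, 0.98, 0.0], [0.98, -0.201, -0.0], [0.0, 0.0, -1.0]]
contact_force: [0.3, 3.7, 3.6]
width: 0.0
grip_force: 2.4
```

>>> {"op": "servo_tool", "data": {"deltas": "1 -0.03 0 0.01 0 0 0; 1 -0.06 0 0.02 0 0 0; 1 -0.09 0 0.03 0 0 0; 1 -0.09 0 0.03 0 0 0"}}

```text
time: 17.8
ee_pos: [0.561, 0.1093, 0.137]
eef_rot: [[0.201, 0.98, 0.0], [0.98, -0.201, 0.0], [0.0, 0.0, -1.0]]
contact_force: [0.8, 3.7, 4.9]
width: 0.0
grip_force: 2.6
```

>>> {"op": "servo_tool", "data": {"deltas": "1 -0.03 0 0.01 0 0 0; 1 -0.06 0 0.02 0 0 0; 1 -0.09 0 0.03 0 0 0; 1 -0.09 0 0.03 0 0 0"}}

```text
time: 18.13
ee_pos: [0.5606, 0.1068, 0.1362]
eef_rot: [[0.201, 0.98, 0.001], [0.98, -0.201, 0.002], [0.002, 0.001, -1.0]]
contact_force: [1.1, 8.9, 7.2]
width: 0.001
grip_force: 4.8
```

>>> {"op": "servo_tool", "data": {"deltas": "1 -0.03 0 0.01 0 0 0; 1 -0.06 0 0.02 0 0 0; 1 -0.06 0 0.02 0 0 0"}}

```text
time: 18.38
ee_pos: [0.5603, 0.1053, 0.1357]
eef_rot: [[0.201, 0.98, 0.002], [0.98, -0.201, 0.003], [0.003, 0.001, -1.0]]
contact_force: [0.8, 12.0, 8.3]
width: -0.003
grip_force: 6.6
```

```bash
python3 tip.py 1 y; python3 - <<'E'
from workcell import ctrl
from h import *
r=ctrl.get_image("top");P=cloud(r);z=P[...,2];g=r["img"].astype(int)
q=(P[...,:2]-C);ly=q@EY;lx=q@EX
for n in("side","top"):
    r=ctrl.get_image(n);P=cloud(r);z=P[...,2];g=r["img"].astype(int);q=(P[...,:2]-C);ly=q@EY;lx=q@EX
    for k in(1,-1):
        m=(abs(lx)<.006)&(abs(ly*k-.0)<.04)&(z>.09)&(z<.13)&(ly*k>.005)&(g.min(2)>60)
        if m.sum(): print(n,"rail top",k,m.sum(),np.percentile(z[m],[50,90]),np.percentile(ly[m],[1,99]))
E
```

```text
lx 0.0001 ly 0.0724 z 0.1357 f_in 11.90 f_x -1.67 fz 8.25 t 18.38
side -1 40 lean est 0.901 ly [0.082 0.141] z 0.11
side rail top 1 39 [0.11788852 0.11937632] [0.00558788 0.03491081]
side rail top -1 44 [0.12018949 0.12178902] [-0.02855064 -0.0063584 ]
top rail top 1 51 [0.12029194 0.12224459] [0.00568104 0.03245481]
top rail top -1 35 [0.12308138 0.12489818] [-0.02355638 -0.00529947]
```

>>> {"op": "servo_tool", "data": {"deltas": "1 0.15 0 0 0 0 0; 1 0.6 0 0 0 0 0; 1 0.6 0 -0.5 0 0 0; 1 0.6 0 -1.3 0 0 0; 1 0.6 0 -2 0 0 0"}}

```text
time: 19.0
ee_pos: [0.5635, 0.1262, 0.2144]
eef_rot: [[0.201, 0.98, -0.004], [0.98, -0.201, -0.002], [-0.003, -0.004, -1.0]]
contact_force: [0.9, -0.4, 0.5]
width: -0.004
grip_force: 0.0
```

>>> {"op": "servo_tool", "data": {"deltas": "1 -0.7 0 0 0 0 0; 1 -1.5 0 0 0 0 0; 1 -2.4 0 0 0 0 0; 1 -3.2 0 0 0 0 0; 1 -4 0 0 0 0 0"}}

```text
time: 19.42
ee_pos: [0.5309, -0.0319, 0.2139]
eef_rot: [[0.201, 0.98, -0.003], [0.98, -0.201, -0.001], [-0.002, -0.003, -1.0]]
contact_force: [1.4, 0.6, -0.3]
width: 0.007
grip_force: 0.0
```

>>> {"op": "servo_tool", "data": {"deltas": "1 -0.8 0 0 0 0 0; 1 -1.6 0 0 0 0 0; 1 -2.4 0 0 0 0 0; 1 -3.1 0 0 0 0 0; 1 -3.1 0 0 0 0 0"}}

```text
time: 19.83
ee_pos: [0.5056, -0.1562, 0.2138]
eef_rot: [[0.205, 0.979, -0.004], [0.979, -0.205, -0.002], [-0.003, -0.003, -1.0]]
contact_force: [0.4, -0.4, -0.1]
width: 0.004
grip_force: 0.0
```

```bash
cat > chk.py <<'E'
from workcell import ctrl
from h import *
import sys
for n in("side","top"):
    r=ctrl.get_image(n);P=cloud(r);z=P[...,2];g=r["img"].astype(int);q=(P[...,:2]-C);ly=q@EY;lx=q@EX
    m=(abs(lx)<.008)&(abs(ly)<.034)&(z>.09)&(z<.135)&(g.min(2)>60)
    if m.sum()>10:
        f=np.polyfit(ly[m],z[m],1);print(n,"rail tilt",f, m.sum(),"ly",ly[m].min(),ly[m].max())
    for k in(1,-1):
        m=(abs(lx)<.016)&(ly*k>.03)&(ly*k<.17)&(z>.1)&(z<.155)&(g.max(2)<70)
        if m.sum(): print(n,"dark tip",k,m.sum(),"ly",np.median(ly[m]*k),"z",np.median(z[m]),z[m].max())
    if len(sys.argv)>1 and n=="side":cv2.imwrite(sys.argv[1],cv2.resize(r["img"][110:260,200:340],(560,600),interpolation=cv2.INTER_CUBIC)[...,::-1])
E
python3 tip.py -1; python3 chk.py pics/s6.png
```

```text
lx -0.0010 ly 0.1948 z 0.2138 f_in 0.32 f_x 0.45 fz -0.14 t 19.83
side dark tip -1 81 ly 0.15556102753621545 z 0.11557930306215025 0.12045483038555871
top rail tilt [-0.08843966  0.12146286] 126 ly -0.024295653402780608 0.033501081275764275
top dark tip 1 74 ly 0.055932691720985805 z 0.14281927856042986 0.15002696907478674
top dark tip -1 57 ly 0.149236789973656 z 0.11746643532037748 0.12393310936441904
```

View pics/s6.png

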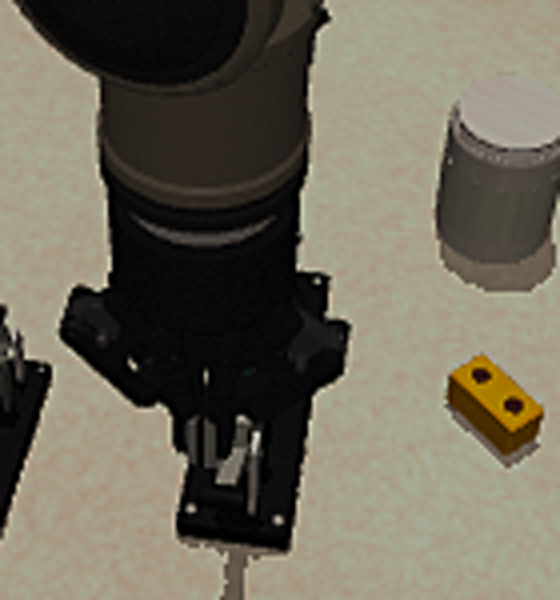

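>>> {"op": "servo_tool", "data": {"deltas": "1 0 0 0.8 0 0 0; 1 0 0 1.6 0 0 0; 1 0 0 2.3 0 0 0; 1 0 0 2.74 0 0 0; 1 0 0 2.74 0 0 0"}}

```text
time: 20.35
ee_pos: [0.5049, -0.1489, 0.1011]
eef_rot: [[0.199, 0.98, -0.008], [0.98, -0.199, 0.004], [0.002, -0.009, -1.0]]
contact_force: [-0.8, -0.8, -0.7]
width: 0.005
grip_force: 0.0
```

```bash
python3 tip.py -1
```

```text
lx -0.0031 ly 0.1878 z 0.1011 f_in 0.92 f_x -0.60 fz -0.72 t 20.35
```

>>> {"op": "servo_tool", "data": {"deltas": "1 0.3 0.04 0 0 0 0; 1 0.5 0.04 0 0 0 0; 1 0.6 0.04 -0.05 0 0 0; 1 0.66 0.04 -0.1 0 0 0; 1 0.72 0.04 -0.16 0 0 0"}}

```text
time: 20.77
ee_pos: [0.5156, -0.1253, 0.1145]
eef_rot: [[0.199, 0.98, 0.002], [0.98, -0.199, -0.007], [-0.006, 0.004, -1.0]]
contact_force: [-6.3, -14.2, 7.4]
width: 0.001
grip_force: 7.6
```

>>> {"op": "servo_tool", "data": {"deltas": "1 0.04 0 -0.05 0 0 0; 1 0.09 0 -0.11 0 0 0; 1 0.14 0 -0.17 0 0 0; 1 0.2 0 -0.23 0 0 0; 1 0.2 0 -0.23 0 0 0"}}

```text
time: 21.18
ee_pos: [0.5174, -0.1166, 0.1241]
eef_rot: [[0.199, 0.98, 0.003], [0.98, -0.199, -0.005], [-0.004, 0.004, -1.0]]
contact_force: [-3.8, -8.7, 5.8]
width: 0.003
grip_force: 4.8
```

```bash
python3 tip.py -1; python3 chk.py
```

```text
lx 0.0027 ly 0.1536 z 0.1241 f_in 9.29 f_x -1.96 fz 5.77 t 21.18
side dark tip -1 103 ly 0.1645317649655974 z 0.14143403668525434 0.15497660207964636
top rail tilt [-0.07324683  0.12172783] 127 ly -0.02422403429149721 0.03349168123859645
top dark tip 1 76 ly 0.05601474663959173 z 0.14326373010789523 0.14806410112473878
top dark tip -1 6 ly 0.09359496996635018 z 0.11837574466971962 0.13662286052972583
```

>>> {"op": "servo_tool", "data": {"deltas": "1 0.08 -0.05 -0.06 0 0 0; 1 0.15 -0.05 -0.13 0 0 0; 1 0.23 -0.05 -0.18 0 0 0; 1 0.31 -0.05 -0.23 0 0 0; 1 0.39 -0.05 -0.28 0 0 0"}}

```text
time: 21.7
ee_pos: [0.5203, -0.1008, 0.1355]
eef_rot: [[0.2, 0.98, 0.007], [0.98, -0.2, -0.005], [-0.004, 0.008, -1.0]]
contact_force: [1.7, -6.9, 3.1]
width: 0.003
grip_force: 3.4
```

>>> {"op": "servo_tool", "data": {"deltas": "1 0.06 0 -0.05 0 0 0; 1 0.13 0 -0.1 0 0 0; 1 0.19 0 -0.13 0 0 0; 1 0.27 0 -0.16 0 0 0; 1 0.36 0 -0.19 0 0 0"}}

```text
time: 22.12
ee_pos: [0.5225, -0.086, 0.1421]
eef_rot: [[0.2, 0.98, 0.005], [0.98, -0.2, -0.003], [-0.002, 0.006, -1.0]]
contact_force: [1.9, -5.9, 2.1]
width: -0.005
grip_force: 2.7
```

```bash
python3 tip.py -1 y
```

```text
lx 0.0015 ly 0.1226 z 0.1421 f_in 5.37 f_x 3.04 fz 2.08 t 22.12
side -1 12 lean est 0.503 ly [0.133 0.136] z 0.159
```

>>> {"op": "servo_tool", "data": {"deltas": "1 0.05 0 0 0 0 0; 1 0.1 0 0 0 0 0; 1 0.15 0 0 0 0 0; 1 0.2 0 0 0 0 0; 1 0.2 0 0 0 0 0"}}

```text
time: 22.58
ee_pos: [0.5231, -0.0777, 0.1414]
eef_rot: [[0.2, 0.98, 0.003], [0.98, -0.2, -0.002], [-0.001, 0.003, -1.0]]
contact_force: [0.2, -4.0, 3.7]
width: -0.0
grip_force: 2.0
```

>>> {"op": "servo_tool", "data": {"deltas": "1 0.04 0 0 0 0 0; 1 0.08 0 0 0 0 0; 1 0.12 0 0 0 0 0; 1 0.15 0 0 0 0 0; 1 0.15 0 0 0 0 0"}}

```text
time: 23.0
ee_pos: [0.5234, -0.0716, 0.1398]
eef_rot: [[0.2, 0.98, 0.0], [0.98, -0.2, 0.0], [0.0, 0.0, -1.0]]
contact_force: [-0.9, -4.5, 2.0]
width: -0.001
grip_force: 1.9
```

>>> {"op": "servo_tool", "data": {"deltas": "1 0.03 0 0 0 0 0; 1 0.06 0 0 0 0 0; 1 0.09 0 0 0 0 0; 1 0.12 0 0 0 0 0; 1 0.12 0 0 0 0 0"}}

```text
time: 23.42
ee_pos: [0.5243, -0.0672, 0.1397]
eef_rot: [[0.201, 0.98, -0.0], [0.98, -0.201, -0.0], [-0.0, -0.0, -1.0]]
contact_force: [-0.8, -4.8, 3.2]
width: -0.005
grip_force: 2.5
```

>>> {"op": "servo_tool", "data": {"deltas": "1 0.03 0 0 0 0 0; 1 0.06 0 0 0 0 0; 1 0.09 0 0 0 0 0; 1 0.12 0 0 0 0 0; 1 0.12 0 0 0 0 0"}}

```text
time: 23.83
ee_pos: [0.5253, -0.0625, 0.1397]
eef_rot: [[0.201, 0.98, -0.0], [0.98, -0.201, -0.0], [-0.0, -0.0, -1.0]]
contact_force: [-0.4, -5.2, 3.2]
width: -0.002
grip_force: 2.5
```

```bash
python3 tip.py -1
```

```text
lx -0.0005 ly 0.0991 z 0.1397 f_in 5.21 f_x 0.64 fz 3.19 t 23.83
```

>>> {"op": "servo_tool", "data": {"deltas": "1 0.03 0 0 0 0 0; 1 0.06 0 0 0 0 0; 1 0.09 0 0 0 0 0; 1 0.12 0 0 0 0 0; 1 0.12 0 0 0 0 0"}}

```text
time: 24.25
ee_pos: [0.5262, -0.0578, 0.1395]
eef_rot: [[0.201, 0.98, -0.0], [0.98, -0.201, -0.0], [-0.0, -0.0, -1.0]]
contact_force: [-0.8, -4.0, 2.7]
width: -0.003
grip_force: 2.5
```

>>> {"op": "servo_tool", "data": {"deltas": "1 0.03 0 0 0 0 0; 1 0.06 0 0 0 0 0; 1 0.09 0 0 0 0 0; 1 0.12 0 0 0 0 0; 1 0.12 0 0 0 0 0"}}

```text
time: 24.67
ee_pos: [0.5271, -0.0532, 0.1391]
eef_rot: [[0.201, 0.98, -0.001], [0.98, -0.201, -0.0], [-0.0, -0.001, -1.0]]
contact_force: [-0.2, -5.4, 0.1]
width: 0.002
grip_force: 2.8
```

>>> {"op": "servo_tool", "data": {"deltas": "1 0.03 0 0 0 0 0; 1 0.06 0 0 0 0 0; 1 0.09 0 0 0 0 0; 1 0.12 0 0.01 0 0 0; 1 0.12 0 0.01 0 0 0"}}

```text
time: 25.08
ee_pos: [0.528, -0.0488, 0.1385]
eef_rot: [[0.201, 0.98, -0.001], [0.98, -0.201, -0.001], [-0.001, -0.001, -1.0]]
contact_force: [0.6, -6.1, -1.1]
width: 0.002
grip_force: 3.2
```

```bash
python3 tip.py -1; python3 chk.py
```

```text
lx -0.0007 ly 0.0850 z 0.1385 f_in 5.80 f_x 1.82 fz -1.07 t 25.08
side dark tip -1 58 ly 0.09323824042088763 z 0.14688847999831356 0.1546307664320017
top rail tilt [-0.04132551  0.11870611] 64 ly 0.0011194852145339667 0.03206990757117001
top dark tip 1 69 ly 0.058239705750588656 z 0.1441864062632846 0.14918544838706094
```

>>> {"op": "servo_tool", "data": {"deltas": "1 0.03 0 0 0 0 0; 1 0.06 0 0.01 0 0 0; 1 0.09 0 0.02 0 0 0; 1 0.09 0 0.02 0 0 0"}}

```text
time: 25.52
ee_pos: [0.5287, -0.0453, 0.1377]
eef_rot: [[0.201, 0.98, -0.001], [0.98, -0.201, -0.001], [-0.001, -0.001, -1.0]]
contact_force: [0.6, -6.8, -2.3]
width: 0.001
grip_force: 3.4
```

>>> {"op": "servo_tool", "data": {"deltas": "1 0.03 0 0.01 0 0 0; 1 0.06 0 0.02 0 0 0; 1 0.06 0 0.02 0 0 0"}}

```text
time: 25.77
ee_pos: [0.5292, -0.043, 0.137]
eef_rot: [[0.201, 0.98, -0.001], [0.98, -0.201, -0.001], [-0.001, -0.001, -1.0]]
contact_force: [0.7, -7.5, -0.8]
width: -0.001
grip_force: 3.4
```

>>> {"op": "servo_tool", "data": {"deltas": "1 0.03 0 0.01 0 0 0; 1 0.06 0 0.02 0 0 0; 1 0.06 0 0.02 0 0 0"}}

```text
time: 26.02
ee_pos: [0.5296, -0.0408, 0.1363]
eef_rot: [[0.201, 0.98, -0.001], [0.98, -0.201, -0.001], [-0.001, -0.001, -1.0]]
contact_force: [-0.1, -7.6, 0.1]
width: 0.001
grip_force: 3.7
```

>>> {"op": "servo_tool", "data": {"deltas": "1 0.03 0 0.01 0 0 0; 1 0.06 0 0.02 0 0 0; 1 0.06 0 0.02 0 0 0"}}

```text
time: 26.27
ee_pos: [0.53, -0.0391, 0.1358]
eef_rot: [[0.201, 0.98, -0.001], [0.98, -0.201, -0.002], [-0.002, -0.001, -1.0]]
contact_force: [-0.6, -10.6, 0.9]
width: -0.004
grip_force: 5.3
```

Resistance is rising steeply, so half steps from here.

>>> {"op": "servo_tool", "data": {"deltas": "1 0.03 0 0.01 0 0 0; 1 0.03 0 0.01 0 0 0; 1 0.03 0 0.01 0 0 0"}}

```text
time: 26.52
ee_pos: [0.5302, -0.0383, 0.1355]
eef_rot: [[0.201, 0.98, -0.001], [0.98, -0.201, -0.003], [-0.003, -0.001, -1.0]]
contact_force: [-1.6, -12.6, 2.8]
width: -0.004
grip_force: 6.1
```

```bash
python3 tip.py -1; python3 chk.py
```

```text
lx -0.0005 ly 0.0744 z 0.1355 f_in 12.70 f_x 1.02 fz 2.77 t 26.52
side dark tip -1 73 ly 0.08305501104791091 z 0.1453797986550056 0.15486234174776237
top rail tilt [-1.04920362  0.14232118] 25 ly 0.018375612038501292 0.033095177438948506
top dark tip 1 64 ly 0.05921314612723831 z 0.14483541531507044 0.14953743336000247
```

>>> {"op": "servo_tool", "data": {"deltas": "1 -0.15 0 0 0 0 0; 1 -0.6 0 0 0 0 0; 1 -0.6 0 -0.5 0 0 0; 1 -0.6 0 -1.3 0 0 0; 1 -0.6 0 -2 0 0 0"}}

```text
time: 27.03
ee_pos: [0.5249, -0.0592, 0.2157]
eef_rot: [[0.201, 0.98, -0.003], [0.98, -0.201, 0.003], [0.002, -0.004, -1.0]]
contact_force: [1.3, -0.8, 0.9]
width: 0.001
grip_force: 0.0
```

>>> {"op": "servo_tool", "data": {"deltas": "1 -0.7 -0.3 -0.2 0 0 0; 1 -1.5 -0.6 -0.4 0 0 0; 1 -2.3 -0.9 -0.6 0 0 0; 1 -3.1 -1.2 -0.8 0 0 0; 1 -4 -1.5 -1 0 0 0"}}

```text
time: 27.45
ee_pos: [0.4339, -0.2042, 0.2554]
eef_rot: [[0.199, 0.98, -0.001], [0.98, -0.199, 0.003], [0.003, -0.001, -1.0]]
contact_force: [1.5, -1.1, 0.4]
width: 0.002
grip_force: 0.0
```

>>> {"op": "servo_tool", "data": {"deltas": "1 -0.8 -0.5 0 0 0 0; 1 -1.6 -1 0 0 0 0; 1 -2.4 -1.5 0 0 0 0; 1 -3.2 -2 0 0 0 0; 1 -3.2 -2 0 0 0 0"}}

```text
time: 27.87
ee_pos: [0.3274, -0.3171, 0.255]
eef_rot: [[0.206, 0.979, -0.001], [0.979, -0.206, 0.001], [0.001, -0.002, -1.0]]
contact_force: [1.0, -0.6, 0.3]
width: 0.001
grip_force: 0.0
```

```bash
python3 tip.py -1; python3 chk.py pics/s7.png
```

```text
lx -0.1432 ly 0.3883 z 0.2550 f_in 0.43 f_x 1.10 fz 0.27 t 27.87
side rail tilt [-0.01052063  0.11549182] 103 ly -0.03101067603203734 0.028462847287401213
side dark tip 1 80 ly 0.05661268260977165 z 0.13927232657967115 0.14718156220385092
side dark tip -1 86 ly 0.06473743873794773 z 0.14200034156324476 0.1468018341115288
top rail tilt [-0.03032306  0.11693322] 132 ly -0.02956003633450432 0.032562019773948306
top dark tip 1 66 ly 0.05983163480062029 z 0.14395910183323518 0.14922154158879564
top dark tip -1 71 ly 0.05957070847385882 z 0.14360925467940377 0.14932101915574147
```

View pics/s7.png

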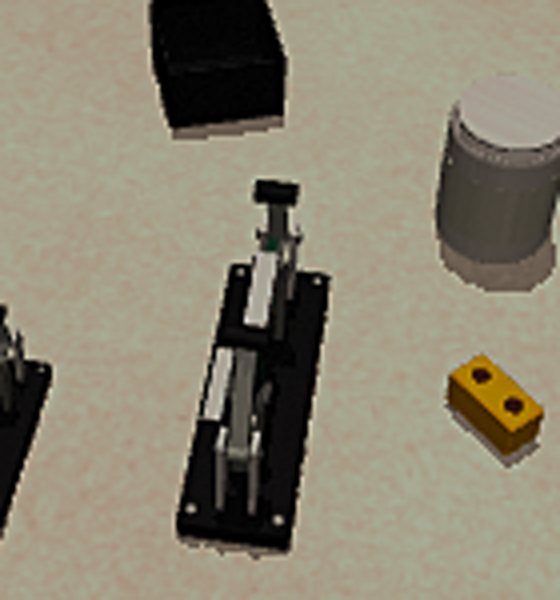

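```bash
cat > fine.py <<'E'
from workcell import ctrl
from h import *
for n in("side","top"):
    acc=[]
    for i in range(4):
        r=ctrl.get_image(n);P=cloud(r);z=P[...,2];g=r["img"].astype(int);q=(P[...,:2]-C);ly=q@EY;lx=q@EX
        m=(abs(lx)<.008)&(abs(ly)<.03)&(z>.105)&(z<.135)&(g.min(2)>90)
        acc.append(np.c_[ly[m],z[m],lx[m]])
    a=np.vstack(acc);med=np.median(a[:,1]);a=a[abs(a[:,1]-med)<.006]
    L=a[a[:,0]>.015];R=a[a[:,0]<-.015]
    A=np.c_[a[:,0],a[:,2],np.ones(len(a))];print(n,len(a),np.linalg.lstsq(A,a[:,1],rcond=None)[0],"L",L[:,1].mean(),"R",R[:,1].mean(),"edges L/R n",len(L),len(R))
    T=[]
    z0=(z>-.01)&(z<.01)&(abs(lx)<.12)&(abs(ly)<.2);B=(z>.014)&(z<.022)&(abs(lx)<.035)&(abs(ly)<.11)
    for nm,m in(("table",z0),("base",B)): print("  ",nm,"tilt along ly",np.polyfit(ly[m],z[m],1))
E
python3 fine.py
```

```text
side 403 [-0.0100136   0.01215662  0.11542564] L 0.11521289474828404 R 0.11563660212788586 edges L/R n 88 108
   table tilt along ly [-0.00126099 -0.00164326]
   base tilt along ly [0.00051615 0.01654439]
top 491 [ 0.00778798 -0.0198552   0.11761455] L 0.11775366811668775 R 0.11733739399808012 edges L/R n 124 121
   table tilt along ly [0.00067055 0.00042893]
   base tilt along ly [0.00083558 0.01832339]
```

```bash
python3 - <<'E'
from workcell import ctrl
from h import *
s=ctrl.state();t=C+EY*.10
print(where(s),delta(s,[*t,.255],-11.6))
E
```

```text
lx -0.1399 ly -0.3838 z 0.2556 f_in -0.51 f_x 0.07 fz 0.14 t 28.37 (array([12.087,  3.523,  0.02 ]), array([ 0.001, -0.004,  0.024]))
```

>>> {"op": "servo_tool", "data": {"deltas": "1 0.8 0.2 0 0 0 0; 1 1.6 0.4 0 0 0 0; 1 2.4 0.6 0 0 0 0; 1 3.2 0.9 0 0 0 0; 1 4 1.2 0 0 0 0"}}

```text
time: 28.78
ee_pos: [0.4106, -0.1652, 0.2559]
eef_rot: [[0.201, 0.98, 0.0], [0.98, -0.201, -0.0], [0.0, 0.0, -1.0]]
contact_force: [0.2, -0.5, -1.0]
width: 0.001
grip_force: 0.0
```

>>> {"op": "servo_tool", "data": {"deltas": "1 0.8 0.2 0 0 0 0; 1 1.6 0.4 0 0 0 0; 1 2.4 0.6 0 0 0 0; 1 3.2 0.9 0 0 0 0; 1 4 1.2 0 0 0 0"}}

```text
time: 29.2
ee_pos: [0.4897, -0.0177, 0.2559]
eef_rot: [[0.2, 0.98, 0.0], [0.98, -0.2, 0.0], [0.0, 0.0, -1.0]]
contact_force: [-0.3, -0.4, -0.1]
width: -0.001
grip_force: 0.0
```

>>> {"op": "servo_tool", "data": {"deltas": "1 0.8 0.2 0 0 0 0; 1 1.6 0.4 0 0 0 0; 1 2.4 0.6 0 0 0 0; 1 3.2 0.9 0 0 0 0; 1 4.09 1.12 0 0 0 0"}}

```text
time: 29.62
ee_pos: [0.5665, 0.1332, 0.2557]
eef_rot: [[0.2, 0.98, 0.0], [0.98, -0.2, -0.0], [-0.0, 0.0, -1.0]]
contact_force: [1.3, -0.3, 0.1]
width: -0.0
grip_force: 0.0
```

>>> {"op": "servo_tool", "data": {"deltas": "1 0 0 0.7 0 0 0; 1 0 0 1.4 0 0 0; 1 0 0 2.1 0 0 0; 1 0 0 2.7 0 0 0; 1 0 0 2.95 0 0 0"}}

```text
time: 30.03
ee_pos: [0.5638, 0.1319, 0.1341]
eef_rot: [[0.2, 0.98, -0.006], [0.98, -0.2, -0.0], [-0.002, -0.006, -1.0]]
contact_force: [0.1, 0.3, -0.1]
width: -0.001
grip_force: 0.0
```

>>> {"op": "servo_tool", "data": {"deltas": "1 0 0 0 0 0 0; 1 -0.15 0 0 0 0 0; 1 -0.3 0 0 0 0 0; 1 -0.4 0 0 0 0 0; 1 -0.4 0 0 0 0 0"}}

```text
time: 30.45
ee_pos: [0.5633, 0.1146, 0.1392]
eef_rot: [[0.202, 0.979, 0.003], [0.979, -0.202, -0.0], [0.001, 0.003, -1.0]]
contact_force: [0.1, -0.1, 0.6]
width: 0.002
grip_force: 0.0
```

```bash
python3 tip.py 1
```

```text
lx 0.0011 ly 0.0821 z 0.1392 f_in -0.04 f_x 0.12 fz 0.55 t 30.45
```

>>> {"op": "servo_tool", "data": {"deltas": "1 -0.03 0 0.02 0 0 0; 1 -0.06 0 0.04 0 0 0; 1 -0.09 0 0.05 0 0 0; 1 -0.12 0 0.05 0 0 0; 1 -0.12 0 0.05 0 0 0"}}

```text
time: 30.87
ee_pos: [0.5616, 0.1108, 0.1357]
eef_rot: [[0.201, 0.98, -0.0], [0.98, -0.201, 0.0], [0.0, -0.0, -1.0]]
contact_force: [-0.1, -0.0, -0.5]
width: 0.001
grip_force: 0.0
```

>>> {"op": "servo_tool", "data": {"deltas": "1 -0.03 0 0 0 0 0; 1 -0.06 0 0 0 0 0; 1 -0.06 0 0 0 0 0; 1 -0.06 0 0 0 0 0"}}

```text
time: 31.2
ee_pos: [0.5615, 0.11, 0.1357]
eef_rot: [[0.201, 0.98, 0.001], [0.98, -0.201, 0.002], [0.003, 0.0, -1.0]]
contact_force: [0.8, 6.6, -1.8]
width: 0.001
grip_force: 3.1
```

```bash
python3 tip.py 1
```

```text
lx 0.0003 ly 0.0773 z 0.1357 f_in 6.61 f_x -0.57 fz -1.83 t 31.20
```

>>> {"op": "servo_tool", "data": {"deltas": "1 -0.03 0 0 0 0 0; 1 -0.05 0 0.01 0 0 0; 1 -0.05 0 0.01 0 0 0"}}

```text
time: 31.45
ee_pos: [0.5613, 0.109, 0.1354]
eef_rot: [[0.201, 0.98, 0.002], [0.98, -0.201, 0.004], [0.004, 0.001, -1.0]]
contact_force: [2.7, 9.2, -0.8]
width: -0.006
grip_force: 4.9
```

>>> {"op": "servo_tool", "data": {"deltas": "1 -0.03 0 0 0 0 0; 1 -0.03 0 0.01 0 0 0; 1 -0.03 0 0.01 0 0 0"}}

```text
time: 31.7
ee_pos: [0.5612, 0.1083, 0.1353]
eef_rot: [[0.2, 0.98, 0.002], [0.98, -0.2, 0.005], [0.005, 0.001, -1.0]]
contact_force: [1.3, 11.5, -0.4]
width: -0.003
grip_force: 5.8
```

>>> {"op": "servo_tool", "data": {"deltas": "1 -0.02 0 0 0 0 0; 1 -0.02 0 0 0 0 0; 1 -0.02 0 0 0 0 0"}}

```text
time: 31.95
ee_pos: [0.561, 0.1079, 0.1351]
eef_rot: [[0.2, 0.98, 0.002], [0.98, -0.2, 0.005], [0.006, 0.001, -1.0]]
contact_force: [1.4, 12.5, 0.2]
width: 0.003
grip_force: 6.6
```

>>> {"op": "servo_tool", "data": {"deltas": "1 0.15 0 0 0 0 0; 1 0.6 0 0 0 0 0; 1 0.6 0 -0.5 0 0 0; 1 0.6 0 -1.3 0 0 0; 1 0.6 0 -2 0 0 0"}}

```text
time: 32.37
ee_pos: [0.5648, 0.1284, 0.2156]
eef_rot: [[0.2, 0.98, -0.002], [0.98, -0.2, -0.001], [-0.001, -0.001, -1.0]]
contact_force: [1.7, 0.6, -0.1]
width: -0.004
grip_force: 0.0
```

>>> {"op": "servo_tool", "data": {"deltas": "1 0.7 0 -0.2 0 0 0; 1 1.5 0 -0.4 0 0 0; 1 2.3 0 -0.6 0 0 0; 1 3.1 -0.4 -0.8 0 0 0; 1 3.8 -1 -1 0 0 0"}}

```text
time: 32.78
ee_pos: [0.5574, 0.2862, 0.2545]
eef_rot: [[0.202, 0.979, 0.0], [0.979, -0.202, -0.0], [-0.0, 0.0, -1.0]]
contact_force: [0.0, 0.6, 0.1]
width: 0.002
grip_force: 0.0
```

```bash
python3 fine.py;python3 chk.py
```

```text
side 397 [-0.00046449  0.01050463  0.11551006] L 0.11537121201202848 R 0.11533157442802545 edges L/R n 86 107
   table tilt along ly [-0.00151016 -0.00162957]
   base tilt along ly [-0.00177252  0.01652105]
top 491 [ 9.72337914e-05 -4.27162333e-02  1.17487680e-01] L 0.117416185473077 R 0.11749287570309874 edges L/R n 123 121
   table tilt along ly [0.00116803 0.00042657]
   base tilt along ly [0.00125435 0.01837279]
side rail tilt [0.00103625 0.11548367] 104 ly -0.03369579301392155 0.027549250602729506
side dark tip 1 81 ly 0.05612358571172487 z 0.13920308786132496 0.1456750921630776
side dark tip -1 94 ly 0.06519337006210826 z 0.14084749925102946 0.14689437825237073
top rail tilt [-0.04201318  0.11692636] 135 ly -0.029503907524139283 0.03326512292627457
top dark tip 1 81 ly 0.06042723250332376 z 0.1434076534999833 0.14801911925900124
top dark tip -1 64 ly 0.059590194813600325 z 0.14469669832491794 0.14763302770010933
```

```bash
python3 -c "
from workcell import ctrl
print(ctrl.hand_in())"
```

```text
the job is handed in; nothing more can be done
None
```

I lowered the board into the large black dock and swung both levers in until the stop was felt (about 12.5 N last push at each tip); camera depth showed it level under the levers, and I handed the job in at about 33 s (hand-in returned no verdict).

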